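# Isolate the label winder and take off the used roll

### The job

Switch the label winder off by throwing its toggle handle from the front (towards the robot) right over to the back. Then lift the slimmer, nearly used-up label roll straight up off its spindle and set it down gently, without dropping it, lying on one of its flat faces in the shallow metal tray. Leave the thick roll on its spindle and do not disturb the tray or the other things on the bench.

Things in the scene. Friction and masses are not known exactly. Their poses are not given: they have to be found in the camera images.
- winder: label winder, fixed to the bench: grey housing 160 (x) x 300 (y) x 45 mm (z), origin at the centre of its underside, its front faces its own -x (towards the robot). Along the middle of its deck (x = 0) stand two upright spindles at y = -100 and +10 mm and a toggle handle at y = +110 mm. One spindle holds the slim roll, the other the thick roll, either way round
- spindle_a (a point): tip of the spindle at the winder's y = -100 mm, 113 mm above the bench; the upright spindle is 22 mm in diameter with a tapered tip and rises from a black platter of diameter 76 mm whose top, on which the roll rests, is 51 mm above the bench
- spindle_b (a point): tip of the other spindle, at the winder's y = +10 mm; same sizes
- handle_hinge (a point): on the toggle handle's hinge axis, which runs along the winder's y: at x = 0, y = +110 mm of the winder, 67 mm above the bench. It sits on a block 70 (x) x 50 (y) mm whose top is 59 mm above the bench, between two cheeks that reach up to 75 mm
- handle (a joint): toggle handle angle in rad: 0 = on, leaning 0.6 rad to the front (-x of the winder); 1.2 = off, leaning 0.6 rad to the back (+x). Stops at both ends. Its weight makes it over-centre: it falls to the stop on whichever side of upright (0.6) it is left. Throwing it takes under 3 N at the grip
- handle_tip (a point): centre of the rounded top end of the handle, 85 mm from the hinge axis; the handle is a 12 mm diameter steel bar from the hinge whose outer part, from 50 mm off the hinge to 11 mm past this point, is a black round grip 22 mm in diameter
- slim_roll: the nearly used-up label roll, to be taken off: plain paper tape wound on a cardboard core, outside diameter 46, bore 30, 50 mm tall, 60 to 130 g; origin on its axis at its underside, z along its axis (up)
- full_roll: the thick label roll, to stay: outside diameter 68, bore 30, 50 mm tall; origin on its axis at its underside, z along its axis (up)
- tray: shallow open square metal tray, 170 x 170 x 30 mm, walls 4 mm thick, empty, standing loose on the bench (0.8 kg); origin at the centre of its underside
- tray_in (a point): centre of the tray's inner floor, 4 mm above the bench; x and y along the tray's sides
- tip_box_a: bystander: white tip box with lid, 85 x 125 x 73 mm, origin at the centre of its underside
- jar: bystander: closed glass jar, diameter 72, 106 mm tall, origin at the centre of its underside
- pipette: bystander: hand pipette lying down, 255 mm long along its x, 28 mm thick, origin on its underside near mid-length, its thick black end towards its -x
- timer: bystander: flat bench timer, 65 x 80 x 22 mm, origin at the centre of its underside
Mind the look-alikes: they are no part of the job. What is shaped like the slim_roll but orange or turquoise is not meant. Leave any turquoise look-alike of the full_roll alone.

How it is judged:
By the outcome, as a careful person would: the job done as asked, in the order asked, and still so for the second after the job is handed in, with the robot touching nothing.
It also fails if it takes over 48 s, if anything falls off the work surface, if the arm or the gripper's body presses on something with over 40 N, if the wrist force passes 120 N, or if a joint passes its speed limit or range.

### The arm

A 6-joint arm with a two-finger parallel gripper is mounted at the origin on the work surface. World frame = base frame: x ahead of the robot, y to its left, z up, the work surface at z = 0. Lengths are in mm, angles in rad, forces in N, time in s.
With the tool pointing down it reaches from about 350 to 975 mm from the base axis. Payload 7.1 kg.
Tool frame: the origin (TCP) lies between the finger pads; the fingertips stand 8 mm ahead of it and the grasp point (between the pads) lies 11 mm behind it (ctrl.tips_ahead is the distance from the TCP to the fingertips, in mm); y points along the fingers, z is the direction in which the jaws open and shut, and the axes are right-handed (so a half turn about y gives the same grasp; the last joint's range is limited). The gripper opens to 88 mm and grips with 3 to 60 N. Pads are 20 mm wide; open, the fingers measure 115 mm over their backs; the gripper's body (75 mm by 178 mm) begins 61 mm behind the grasp point.
Start: joints at [1.084, 0.423, 1.63, -0, 1.089, -0.019], TCP at [281.795, 557.85, 230.675] pointing down, gripper open.
Joint ranges: [-3, 3], [-0.9, 2.11], [0.09, 2.58], [-1.31, 4.45], [0.11, 2.69], [-2.54, 2.54]. Speed limits (rad/s): [2.39, 2.39, 3.01, 3.14, 3.14, 3.14].

### API

Orientations are given as a rotation vector (axis times angle).
In Python, from workcell import ctrl gives the robot as it stands.
- The arm moves only by the shell command python3 -m creep 'ROWS'. ROWS is JSON, a list of rows, each an object of numbers: "tx", "ty", "tz": the shift along the world's x, y, z in mm; "rx", "ry", "rz": the turn, a rotation vector about the world's x, y, z in rad; "fingers": the closure in counts, from 0 (fully open) to 255 (shut). A call has 1 to 10 rows; each row is the pose to reach, as a shift and turn from the pose commanded when the call began; what a row does not reach only later rows make up. A row lasts 1/8 s, in which the tool goes at most 62.5 mm and 10.7 degrees, less where a joint would pass 70% of its speed; a pose out of reach is approached as far as the arm can. A call with a gripper value outside its range is refused whole. The fingers move at their own pace and stop on an object; the grip force is fixed at half the most. Time passes only in rows, so rows that repeat a pose let the fingers close. It gives the time, the measured TCP pose, the force and the opening at its end, in the units of the state.
- ctrl.get_obs(): the state, without advancing time (a new reading comes with each control period).
- ctrl.get_image(name): name is "scene" or "top"; returns a dict with "pixels" (400x640x3 uint8, blue, green, red), "intrinsics" (3x3 intrinsics, pixels), "k1" (the pictures are not rectified: a ray, as slopes to the right and down, at radius r is drawn at 1 + k1 r^2 times it, then the intrinsics apply), "rvec" (rotation vector, rad) and "tvec" (3), from world to camera coordinates, as OpenCV has them. Camera axes: x right, y down, z forward; pixel columns grow to the right and rows downward; lengths in mm; the calibration is good to about 2 mm. A picture is of the moment at which its call begins. There is no depth.
- ctrl.close_job(): hands the job in, once; it reports no verdict.
The state is a dict: "t": time; "qpos": joint angles; "qvel": joint speeds; "joint_torque": joint torques, N m; "ee_pos": TCP position; "orientation": TCP orientation; "ft_force": force on the tool from outside, world axes, zero at the start; "moment": the same for the moment, N m; "width": finger opening in mm.
Only numpy, scipy, OpenCV 4.12 (cv2) and the standard library are available. Lean on these libraries where they do the work, as an engineer would, in place of code of your own. Each camera call takes 0.05 s, during which the arm holds its last target.

## Working session

There is one attempt and no reset: what is moved stays moved. The work goes in short steps, Python scripts to look and compute and a shell command to move; the robot and the scene stay as the last step left them, time stands still between calls to the robot, and variables do not carry over. Pictures are saved under pics/ and viewed, and the job is handed in when it is done.

```bash
mkdir -p pics; ls
cat > h.py <<'E'
import numpy as np,cv2
from workcell import ctrl
def grab(n,f=None):
    d=ctrl.get_image(n)
    if f: cv2.imwrite('pics/'+f,d['pixels'])
    return d
def dist(d): 
    return np.array([d['k1'],0,0,0,0],float)
def ray(d,u,v):
    K=np.array(d['intrinsics'],float)
    n=cv2.undistortPointsIter(np.array([[[u,v]]],float),K,dist(d),None,None,(3,100,1e-10))[0,0]
    R=cv2.Rodrigues(np.array(d['rvec'],float))[0]; t=np.array(d['tvec'],float).ravel()
    return -R.T@t, R.T@np.array([n[0],n[1],1.])
def onz(d,u,v,z):
    c,r=ray(d,u,v); return c+r*(z-c[2])/r[2]
def proj(d,P):
    K=np.array(d['intrinsics'],float)
    return cv2.projectPoints(np.array(P,float).reshape(-1,1,3),np.array(d['rvec'],float),np.array(d['tvec'],float),K,dist(d))[0][:,0]
E
python3 - <<'E'
from h import *
import pickle
for n in('scene','top'):
    d=grab(n,n+'0.png'); pickle.dump(d,open(n+'0.pkl','wb'))
    print(n,d['intrinsics'],d['k1'],ray(d,320,200))
print(ctrl.get_obs())
E
```

```text
pics
scene [[466.45172095   0.         310.68395441]
 [  0.         466.45172095 198.74608175]
 [  0.           0.           1.        ]] -0.013705154978132628 (array([1383.76906605, -309.13788022, 1151.96850716]), array([-0.59306859,  0.21653263, -0.77575086]))
top [[497.88757422   0.         323.29334306]
 [  0.         497.88757422 195.23329614]
 [  0.           0.           1.        ]] -0.0340811080338822 (array([ 308.63609952,  -15.88640769, 1769.79585774]), array([ 1.59709917e-01,  3.30913425e-04, -9.87232519e-01]))
{'t': 0.1, 'qpos': array([ 1.08399541e+00,  4.23746667e-01,  1.63059105e+00, -4.36438771e-06,
        1.08857056e+00, -1.89792126e-02]), 'qvel': array([ 0.0001596 , -0.00258632, -0.0015407 , -0.00101374,  0.00329792,
       -0.0004198 ]), 'joint_torque': array([ 6.84077622e-04, -5.45610559e+01, -2.74324447e+01,  6.45228499e-02,
        1.87882979e-02, -9.30755633e-07]), 'ee_pos': array([281.58521176, 557.44534641, 229.99934865]), 'orientation': array([-1.54077251,  0.36713912, -0.366624  ]), 'ft_force': array([-0.49153605,  0.52580732, -0.15884088]), 'moment': array([ 0.0279427 , -0.01994194,  0.02136768]), 'width': 88.20132047611031}
```

View pics/scene0.png

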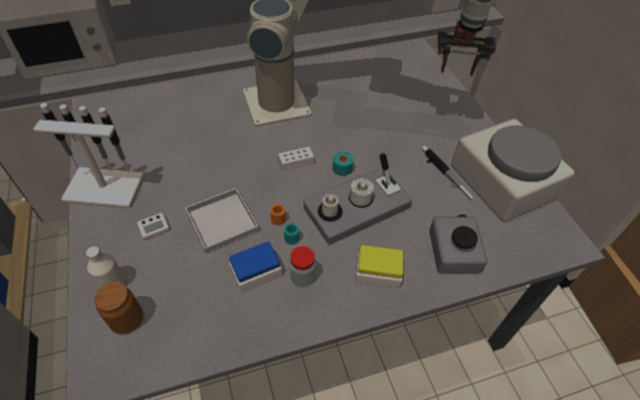

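View pics/top0.png

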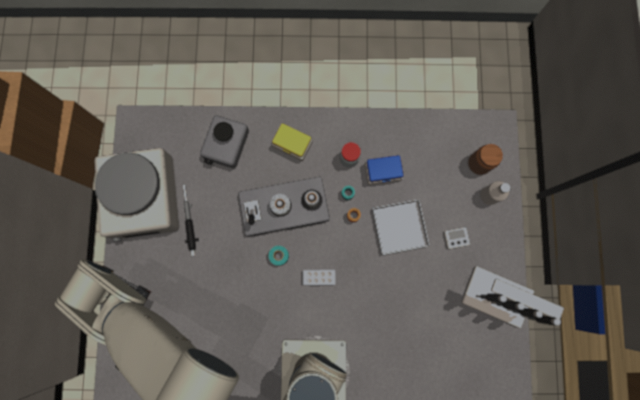

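The top view shows the winder at about (284,206), with one roll at (312,198) and one at (280,204), the handle at (252,213), the tray at (400,228), and turquoise and orange look-alikes at (348,192), (354,215) and (278,256). I'll enlarge both views.

Run:
```python
import cv2
t=cv2.imread('pics/top0.png')[160:260,225:435]; s=cv2.imread('pics/scene0.png')[140:260,180:420]
a=cv2.resize(t,(760,362),interpolation=cv2.INTER_CUBIC); cv2.imwrite('pics/tc0.png',a)
a=cv2.resize(s,(800,400),interpolation=cv2.INTER_CUBIC); cv2.imwrite('pics/sc0.png',a)
```

```text
(no output)
```

View pics/tc0.png

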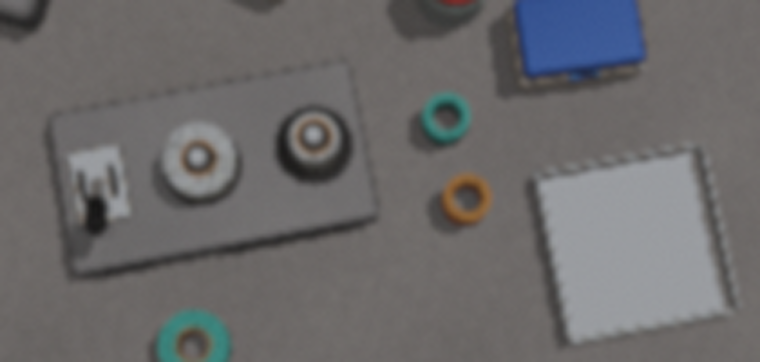

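View pics/sc0.png

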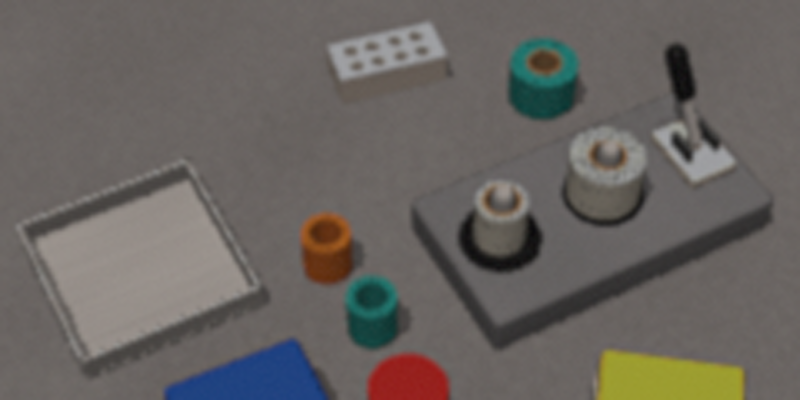

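Run:
```python
from h import *
import pickle
T=pickle.load(open('top0.pkl','rb'));S=pickle.load(open('scene0.pkl','rb'))
def tc(x,y): return (225+(x+.5)*210/760-.5,160+(y+.5)*100/362-.5)
def sc(x,y): return (180+(x+.5)*.3-.5,140+(y+.5)*.3-.5)
def tri(a,b):
    c1,r1=ray(T,*a);c2,r2=ray(S,*b)
    k=np.linalg.lstsq(np.c_[r1,-r2],c2-c1,rcond=None)[0]
    p=c1+k[0]*r1;q=c2+k[1]*r2; return ((p+q)/2).round(1),np.linalg.norm(p-q).round(1)
np.set_printoptions(suppress=True,precision=1)
cs=[onz(T,*tc(*p),45) for p in[(50,115),(348,63),(378,215),(72,277)]]
for c in cs: print(c)
m=np.mean(cs,0);print('deckctr',m)
e=[cs[0]-cs[1],cs[3]-cs[2],cs[0]-cs[3],cs[1]-cs[2]]
print('len',[np.linalg.norm(v) for v in e],'yaw',[round(float(np.degrees(np.arctan2(-v[0],v[1]))),1) for v in e[:2]],[round(float(np.degrees(np.arctan2(v[1],v[0]))),1) for v in e[2:]])
a=tri(tc(313,135),sc(503,190));b=tri(tc(199,157),sc(609,146));print('a',a,onz(T,*tc(313,135),113),'b',b,onz(T,*tc(199,157),113))
v=b[0]-a[0];print('yaw',np.degrees(np.arctan2(-v[0],v[1])),np.linalg.norm(v))
print('tip',tri(tc(95,215),sc(679,55)))
ts=[onz(T,*tc(*p),30) for p in[(533,178),(697,147),(735,307),(568,343)]];print(ts,'tray',np.mean(ts,0))
```

```text
[614.9 271.9  45. ]
[670.  -17.2  45. ]
[520.8 -47.8  45. ]
[457.6 244.7  45. ]
deckctr [565.8 112.9  45. ]
len [np.float64(294.29477270660476), np.float64(299.2396892626314), np.float64(159.57596696700782), np.float64(152.23583772821573)] yaw [10.8, 12.2] [9.8, 11.6]
a (array([586.6,  14.3, 113.2]), np.float64(0.9)) [586.8  14.7 113. ] b (array([564.9, 120.6, 112.6]), np.float64(0.4)) [564.8 120.4 113. ]
yaw 11.537788675068041 108.49396296568764
tip (array([505.3, 210. , 143.7]), np.float64(2.0))
[array([ 560.7, -199.1,   30. ]), array([ 593.3, -360.4,   30. ]), array([ 437., -394.,   30.]), array([ 400.8, -231.9,   30. ])] tray [ 498.  -296.3   30. ]
```

Run:
```python
from h import *
np.set_printoptions(suppress=True,precision=3)
o=ctrl.get_obs();R=cv2.Rodrigues(o['orientation'])[0];print(R)
print('jaw yaw deg',np.degrees(np.arctan2(R[1,2],R[0,2])),ctrl.tips_ahead)
y=np.radians(11.3);X=np.array([np.cos(y),np.sin(y)]);Y=np.array([-X[1],X[0]]);W=np.array([566.8,112])
H=W+110*Y;print('hinge',H)
for x in(-75,-60,10,2): print(x,H+x*X,H+x*X-[281.8,557.85])
```

```text
[[ 0.893 -0.001  0.451]
 [-0.451 -0.001  0.893]
 [-0.    -1.    -0.001]]
jaw yaw deg 63.195907863461564 8.0
hinge [545.246 219.868]
-75 [471.7   205.172] [ 189.9   -352.678]
-60 [486.409 208.111] [ 204.609 -349.739]
10 [555.052 221.827] [ 273.252 -336.023]
2 [547.207 220.26 ] [ 265.407 -337.59 ]
```

```bash
python3 -m creep '[{"tx":30,"ty":-60,"rz":0.1,"fingers":255},{"tx":55,"ty":-110,"rz":0.2,"fingers":255},{"tx":80,"ty":-160,"rz":0.3,"fingers":255},{"tx":105,"ty":-210,"rz":0.4,"fingers":255},{"tx":130,"ty":-260,"rz":0.5,"fingers":255},{"tx":155,"ty":-310,"rz":0.6,"fingers":255},{"tx":180,"ty":-355,"rz":0.665,"fingers":255},{"tx":180,"ty":-355,"rz":0.665,"fingers":255},{"tx":180,"ty":-355,"rz":0.665,"fingers":255}]'
python3 - <<'E'
from h import *
import pickle
for n in('scene','top'):
    d=grab(n); pickle.dump(d,open(n+'1.pkl','wb')); s=d['pixels']
    s=s[60:260,250:450] if n=='scene' else s[130:290,180:380]
    cv2.imwrite('pics/%s1.png'%n,cv2.resize(s,None,fx=3,fy=3,interpolation=2))
    p=ctrl.get_obs()['ee_pos']; print(proj(d,[p,[498,210.5,137]]))
E
```

```text
[[457.2756765   70.4756858 ]
 [382.59671278 155.99171668]]
[[131.17116448 287.10495566]
 [251.22964309 221.59252197]]schema error: expected keys tx, ty, tz, rx, ry, rz, fingers
```

View pics/scene1.png

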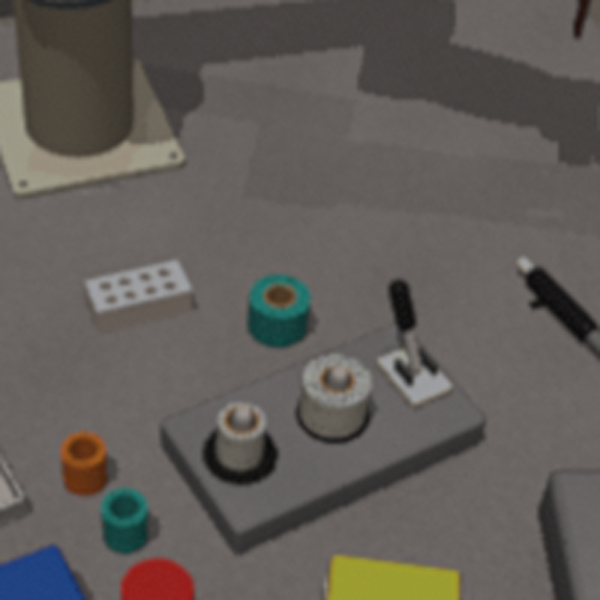

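View pics/top1.png

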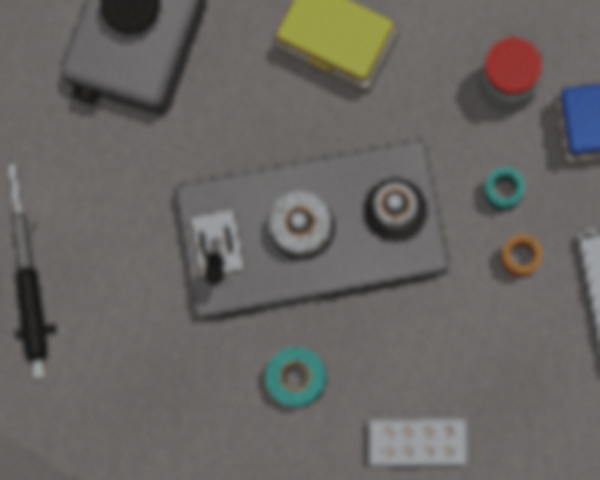

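The call was refused because every row needs all seven keys, so the arm hasn't moved. The pictures show the handle still leaning to the front, with its grip at top (251,219). I'll resend the move with complete rows.

```bash
python3 -m creep '[{"tx":30,"ty":-55,"tz":0,"rx":0,"ry":0,"rz":0.1,"fingers":255},{"tx":55,"ty":-105,"tz":0,"rx":0,"ry":0,"rz":0.2,"fingers":255},{"tx":80,"ty":-155,"tz":0,"rx":0,"ry":0,"rz":0.3,"fingers":255},{"tx":105,"ty":-205,"tz":0,"rx":0,"ry":0,"rz":0.4,"fingers":255},{"tx":130,"ty":-255,"tz":0,"rx":0,"ry":0,"rz":0.5,"fingers":255},{"tx":155,"ty":-305,"tz":0,"rx":0,"ry":0,"rz":0.6,"fingers":255},{"tx":180,"ty":-355,"tz":0,"rx":0,"ry":0,"rz":0.665,"fingers":255},{"tx":180,"ty":-355,"tz":0,"rx":0,"ry":0,"rz":0.665,"fingers":255},{"tx":180,"ty":-355,"tz":0,"rx":0,"ry":0,"rz":0.665,"fingers":255}]'
python3 - <<'E'
from h import *
d=grab('scene'); s=d['pixels'][60:260,250:450]
cv2.imwrite('pics/scene2.png',cv2.resize(s,None,fx=3,fy=3,interpolation=2))
o=ctrl.get_obs();R=cv2.Rodrigues(o['orientation'])[0];print(o['ee_pos'],R[:,2],o['qpos'],o['width'])
E
```

```text
t: 1.32
ee_pos: [461.7, 202.9, 230.6]
orientation: [-1.565, -0.153, 0.154]
ft_force: [-0.8, -0.1, -0.2]
width: 1.8
[461.43521671 203.47441795 230.6074247 ] [-1.95874955e-01  9.80628840e-01  2.82202611e-04] [ 3.91517898e-01  2.46182177e-01  1.89285843e+00  3.84452974e-04
  1.00273727e+00 -1.37663494e+00] 0.3036056037566498
```

View pics/scene2.png

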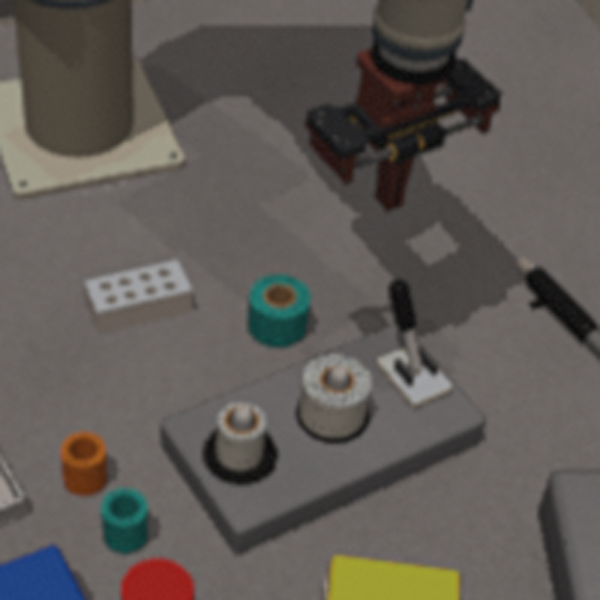

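The shut fingers are at about (395,195) in the crop, in front of the handle (405,300). Next I lower and push towards the winder's +x.

```bash
python3 -m creep '[{"tx":0,"ty":0,"tz":-55,"rx":0,"ry":0,"rz":0,"fingers":255},{"tx":0,"ty":0,"tz":-110,"rx":0,"ry":0,"rz":0,"fingers":255},{"tx":14.7,"ty":2.9,"tz":-110,"rx":0,"ry":0,"rz":0,"fingers":255},{"tx":29.4,"ty":5.9,"tz":-110,"rx":0,"ry":0,"rz":0,"fingers":255},{"tx":44.1,"ty":8.8,"tz":-110,"rx":0,"ry":0,"rz":0,"fingers":255},{"tx":58.8,"ty":11.8,"tz":-110,"rx":0,"ry":0,"rz":0,"fingers":255},{"tx":73.5,"ty":14.7,"tz":-110,"rx":0,"ry":0,"rz":0,"fingers":255},{"tx":88.3,"ty":17.6,"tz":-110,"rx":0,"ry":0,"rz":0,"fingers":255},{"tx":88.3,"ty":17.6,"tz":-110,"rx":0,"ry":0,"rz":0,"fingers":255}]'
python3 - <<'E'
from h import *
d=grab('scene'); s=d['pixels'][60:260,250:450]
cv2.imwrite('pics/scene3.png',cv2.resize(s,None,fx=3,fy=3,interpolation=2))
E
```

```text
t: 2.5
ee_pos: [551.5, 220.6, 120.8]
orientation: [-1.565, -0.155, 0.154]
ft_force: [-0.4, -1.0, 0.7]
width: 0.4
```

View pics/scene3.png

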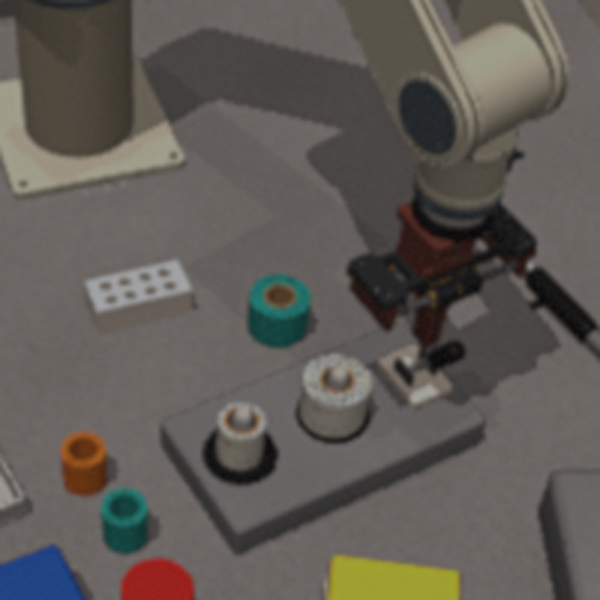

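The handle now lies to the back, with its grip at about (447,355) in the crop. I'll back off, rise, open and move over the slim roll.

```bash
python3 -m creep '[{"tx":-25,"ty":-5,"tz":0,"rx":0,"ry":0,"rz":0,"fingers":255},{"tx":-25,"ty":-5,"tz":50,"rx":0,"ry":0,"rz":0,"fingers":255},{"tx":-25,"ty":-5,"tz":80,"rx":0,"ry":0,"rz":0,"fingers":255},{"tx":-10,"ty":-50,"tz":80,"rx":0,"ry":0,"rz":0,"fingers":0},{"tx":5,"ty":-100,"tz":80,"rx":0,"ry":0,"rz":0,"fingers":0},{"tx":20,"ty":-150,"tz":80,"rx":0,"ry":0,"rz":0,"fingers":0},{"tx":36.5,"ty":-206,"tz":80,"rx":0,"ry":0,"rz":0,"fingers":0},{"tx":36.5,"ty":-206,"tz":80,"rx":0,"ry":0,"rz":0,"fingers":0},{"tx":36.5,"ty":-206,"tz":80,"rx":0,"ry":0,"rz":0,"fingers":0}]'
python3 - <<'E'
from h import *
d=grab('scene'); s=d['pixels'][60:260,250:450]
cv2.imwrite('pics/scene4.png',cv2.resize(s,None,fx=3,fy=3,interpolation=2))
o=ctrl.get_obs();print(o['ee_pos'],o['width'],o['ft_force'])
E
```

```text
t: 3.68
ee_pos: [585.8, 14.7, 200.4]
orientation: [-1.565, -0.153, 0.155]
ft_force: [-0.7, 0.2, -0.6]
width: 56.8
[585.80124617  15.38992972 200.43293829] 61.120767863724474 [-0.35979271 -0.31191528  0.57101481]
```

View pics/scene4.png

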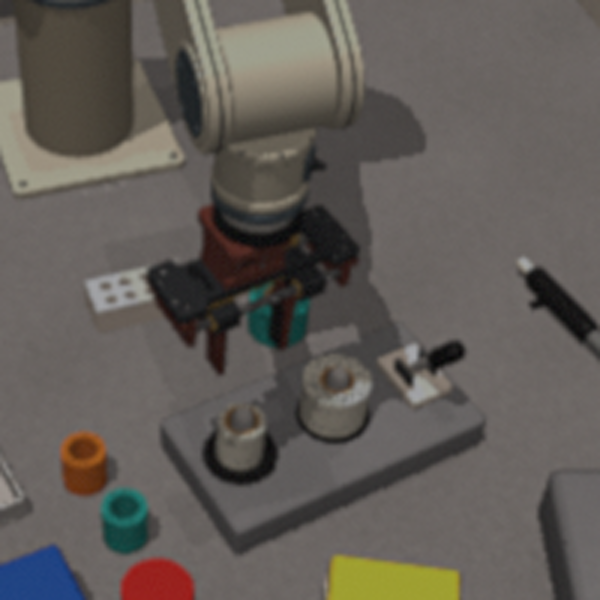

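The handle is off at (440,355), and the open jaws straddle the slim roll at (240,435), the white one on the spindle. I'll wait for the jaws to open fully, then lower.

```bash
python3 -m creep '[{"tx":0.5,"ty":0,"tz":-30,"rx":0,"ry":0,"rz":0,"fingers":0},{"tx":0.5,"ty":0,"tz":-60,"rx":0,"ry":0,"rz":0,"fingers":0},{"tx":0.5,"ty":0,"tz":-70,"rx":0,"ry":0,"rz":0,"fingers":0},{"tx":0.5,"ty":0,"tz":-75,"rx":0,"ry":0,"rz":0,"fingers":0},{"tx":0.5,"ty":0,"tz":-95,"rx":0,"ry":0,"rz":0,"fingers":0},{"tx":0.5,"ty":0,"tz":-115,"rx":0,"ry":0,"rz":0,"fingers":0},{"tx":0.5,"ty":0,"tz":-128,"rx":0,"ry":0,"rz":0,"fingers":0},{"tx":0.5,"ty":0,"tz":-128,"rx":0,"ry":0,"rz":0,"fingers":0}]'
python3 - <<'E'
from h import *
for n in('scene','top'):
    d=grab(n); s=d['pixels']
    s=s[130:260,270:420] if n=='scene' else s[130:270,240:390]
    cv2.imwrite('pics/%s5.png'%n,cv2.resize(s,None,fx=4,fy=4,interpolation=2))
E
```

```text
t: 4.72
ee_pos: [586.4, 14.5, 71.7]
orientation: [-1.565, -0.153, 0.156]
ft_force: [0.0, -0.6, 0.4]
width: 87.8
```

View pics/scene5.png

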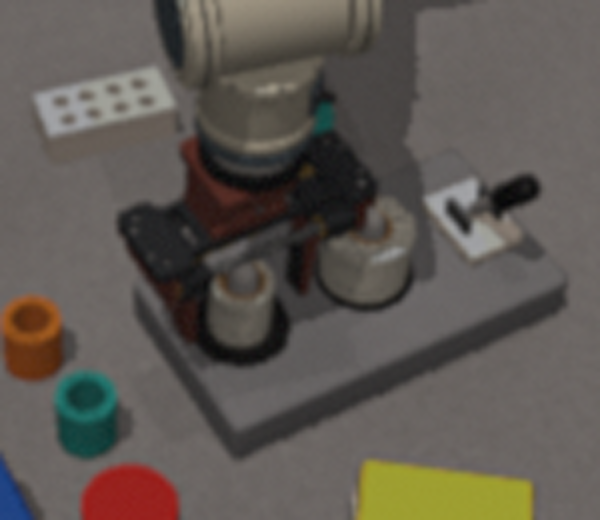

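View pics/top5.png

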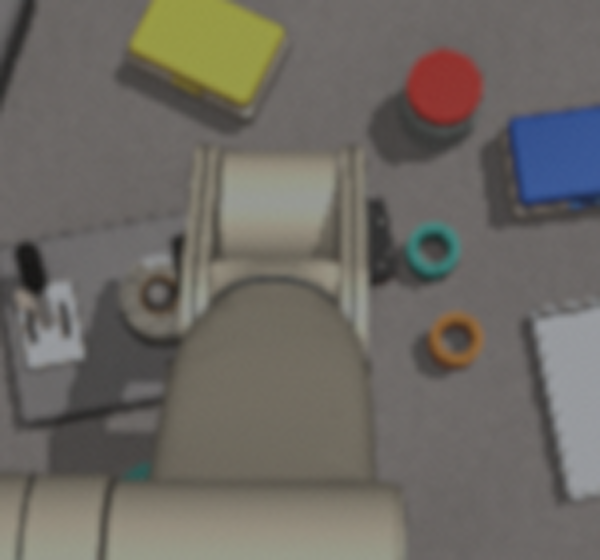

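The fingers straddle the slim roll: tips at about (187,340) and (303,290) in the crop, roll at (242,310). Closing.

```bash
python3 -m creep '[{"tx":0,"ty":0,"tz":0,"rx":0,"ry":0,"rz":0,"fingers":255},{"tx":0,"ty":0,"tz":0,"rx":0,"ry":0,"rz":0,"fingers":255},{"tx":0,"ty":0,"tz":0,"rx":0,"ry":0,"rz":0,"fingers":255},{"tx":0,"ty":0,"tz":0,"rx":0,"ry":0,"rz":0,"fingers":255},{"tx":0,"ty":0,"tz":0,"rx":0,"ry":0,"rz":0,"fingers":255},{"tx":0,"ty":0,"tz":0,"rx":0,"ry":0,"rz":0,"fingers":255},{"tx":0,"ty":0,"tz":0,"rx":0,"ry":0,"rz":0,"fingers":255},{"tx":0,"ty":0,"tz":0,"rx":0,"ry":0,"rz":0,"fingers":255}]'
```

```text
t: 5.82
ee_pos: [587.2, 14.4, 72.8]
orientation: [-1.565, -0.155, 0.155]
ft_force: [-0.6, -1.5, 1.9]
width: 45.6
```

```bash
python3 -m creep '[{"tx":0,"ty":0,"tz":8,"rx":0,"ry":0,"rz":0,"fingers":255},{"tx":0,"ty":0,"tz":20,"rx":0,"ry":0,"rz":0,"fingers":255},{"tx":0,"ty":0,"tz":35,"rx":0,"ry":0,"rz":0,"fingers":255},{"tx":0,"ty":0,"tz":50,"rx":0,"ry":0,"rz":0,"fingers":255},{"tx":0,"ty":0,"tz":65,"rx":0,"ry":0,"rz":0,"fingers":255},{"tx":0,"ty":0,"tz":80,"rx":0,"ry":0,"rz":0,"fingers":255},{"tx":0,"ty":0,"tz":95,"rx":0,"ry":0,"rz":0,"fingers":255},{"tx":0,"ty":0,"tz":110,"rx":0,"ry":0,"rz":0,"fingers":255},{"tx":0,"ty":0,"tz":110,"rx":0,"ry":0,"rz":0,"fingers":255}]'
python3 - <<'E'
from h import *
d=grab('scene'); s=d['pixels'][110:250,270:420]
cv2.imwrite('pics/scene6.png',cv2.resize(s,None,fx=4,fy=4,interpolation=2))
print(ctrl.get_obs()['qpos'])
E
```

```text
t: 6.95
ee_pos: [587.9, 14.5, 184.2]
orientation: [-1.565, -0.157, 0.153]
ft_force: [-0.8, -0.3, -0.5]
width: 45.7
[ 4.32088151e-03  4.26508498e-01  1.75109832e+00 -3.04591880e-05
  9.62887078e-01 -1.76366659e+00]
```

View pics/scene6.png

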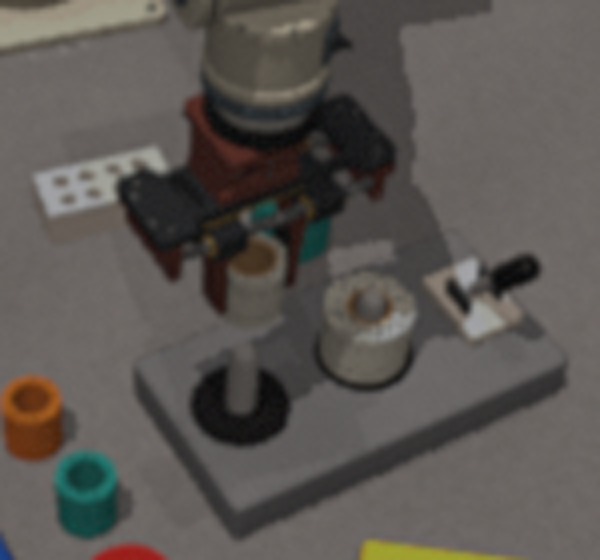

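The slim roll is off the spindle and held upright at (255,280); the thick roll is still on its spindle. Next I carry it over the tray.

```bash
python3 -m creep '[{"tx":-7,"ty":-25,"tz":0,"rx":0,"ry":0,"rz":-0.04,"fingers":255},{"tx":-20,"ty":-70,"tz":0,"rx":0,"ry":0,"rz":-0.1,"fingers":255},{"tx":-35,"ty":-120,"tz":0,"rx":0,"ry":0,"rz":-0.2,"fingers":255},{"tx":-49,"ty":-170,"tz":0,"rx":0,"ry":0,"rz":-0.3,"fingers":255},{"tx":-63,"ty":-220,"tz":0,"rx":0,"ry":0,"rz":-0.4,"fingers":255},{"tx":-78,"ty":-270,"tz":0,"rx":0,"ry":0,"rz":-0.45,"fingers":255},{"tx":-86,"ty":-300,"tz":0,"rx":0,"ry":0,"rz":-0.5,"fingers":255},{"tx":-89,"ty":-310,"tz":0,"rx":0,"ry":0,"rz":-0.5,"fingers":255},{"tx":-89,"ty":-310,"tz":-30,"rx":0,"ry":0,"rz":-0.5,"fingers":255},{"tx":-89,"ty":-310,"tz":-60,"rx":0,"ry":0,"rz":-0.5,"fingers":255}]'
python3 - <<'E'
from h import *
d=grab('scene'); s=d['pixels'][130:280,130:330]
cv2.imwrite('pics/scene7.png',cv2.resize(s,None,fx=3,fy=3,interpolation=2))
o=ctrl.get_obs();print(o['ee_pos'],o['width'],o['ft_force'],o['qpos'])
E
```

```text
t: 8.25
ee_pos: [498.3, -294.8, 121.8]
orientation: [-1.558, 0.236, -0.237]
ft_force: [0.1, -0.5, -0.5]
width: 45.2
[ 496.1290038  -293.30209094  117.92724891] 45.41247266253428 [-0.37271007  1.0596448  -3.20308486] [-5.54696380e-01  5.06926039e-01  1.80690349e+00  3.55148304e-04
  8.33805055e-01 -1.82458637e+00]
```

View pics/scene7.png

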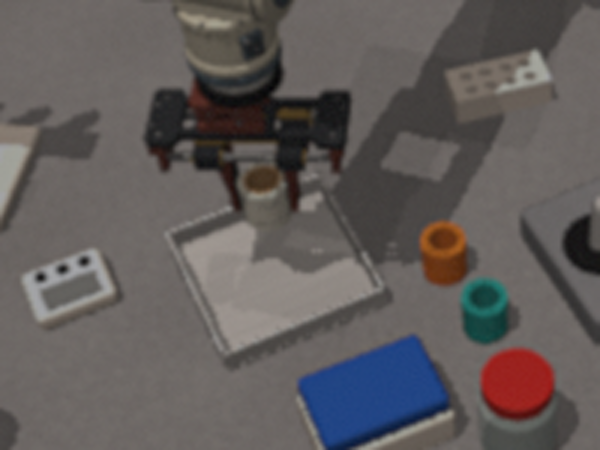

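The roll hangs upright at crop (262,190), over the tray. Lowering to about 8 mm above the floor first.

```bash
python3 -m creep '[{"tx":0,"ty":0,"tz":-20,"rx":0,"ry":0,"rz":0,"fingers":255},{"tx":0,"ty":0,"tz":-40,"rx":0,"ry":0,"rz":0,"fingers":255},{"tx":0,"ty":0,"tz":-60,"rx":0,"ry":0,"rz":0,"fingers":255},{"tx":0,"ty":0,"tz":-75,"rx":0,"ry":0,"rz":0,"fingers":255},{"tx":0,"ty":0,"tz":-85,"rx":0,"ry":0,"rz":0,"fingers":255},{"tx":0,"ty":0,"tz":-89,"rx":0,"ry":0,"rz":0,"fingers":255},{"tx":0,"ty":0,"tz":-89,"rx":0,"ry":0,"rz":0,"fingers":255},{"tx":0,"ty":0,"tz":-89,"rx":0,"ry":0,"rz":0,"fingers":255}]'
python3 - <<'E'
from h import *
d=grab('scene'); s=d['pixels'][160:260,170:300]
cv2.imwrite('pics/scene8.png',cv2.resize(s,None,fx=5,fy=5,interpolation=2))
for i in range(4):
    grab('top');o=ctrl.get_obs();print(o['ee_pos'],o['ft_force'])
E
```

```text
t: 9.3
ee_pos: [498.4, -295.8, 34.2]
orientation: [-1.558, 0.237, -0.238]
ft_force: [0.4, 0.7, -0.4]
width: 45.7
[ 498.3825134  -295.79622715   34.18905384] [-0.2124926   0.63891402 -1.55269189]
[ 498.3215264  -295.74086505   34.13270749] [ 0.14333415  0.45855662 -0.93066795]
[ 498.30384217 -295.71908179   34.08519137] [ 1.05060699 -0.17914886 -0.75045363]
[ 498.25423088 -295.68207504   34.00330264] [-0.24936286 -0.15324567 -0.91750654]
```

View pics/scene8.png

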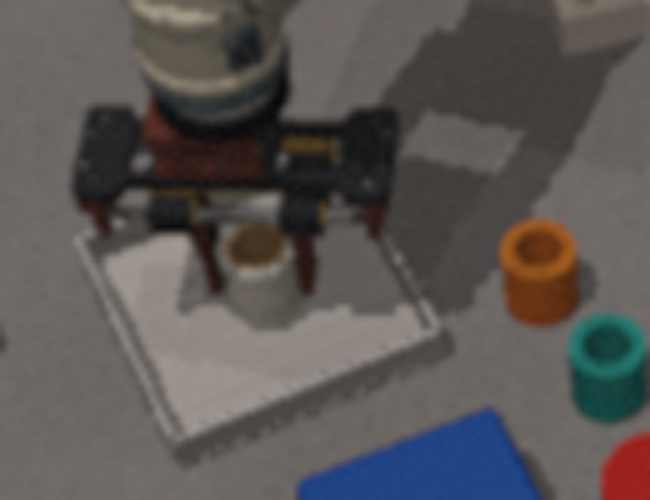

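```bash
python3 -m creep '[{"tx":0,"ty":0,"tz":-1.5,"rx":0,"ry":0,"rz":0,"fingers":255},{"tx":0,"ty":0,"tz":-3,"rx":0,"ry":0,"rz":0,"fingers":255},{"tx":0,"ty":0,"tz":-4.5,"rx":0,"ry":0,"rz":0,"fingers":255},{"tx":0,"ty":0,"tz":-6,"rx":0,"ry":0,"rz":0,"fingers":255},{"tx":0,"ty":0,"tz":-6.5,"rx":0,"ry":0,"rz":0,"fingers":255},{"tx":0,"ty":0,"tz":-7,"rx":0,"ry":0,"rz":0,"fingers":255},{"tx":0,"ty":0,"tz":-7,"rx":0,"ry":0,"rz":0,"fingers":255},{"tx":0,"ty":0,"tz":-7,"rx":0,"ry":0,"rz":0,"fingers":255}]'
python3 - <<'E'
from h import *
for i in range(3):
    grab('top');o=ctrl.get_obs();print(o['ee_pos'],o['ft_force'])
E
```

```text
t: 10.55
ee_pos: [498.1, -295.6, 26.7]
orientation: [-1.558, 0.238, -0.238]
ft_force: [0.2, -0.2, -1.5]
width: 45.2
[ 498.13349464 -295.57230794   26.72063526] [ 0.59181478  0.57357059 -1.27070097]
[ 498.10345347 -295.55458601   26.7154091 ] [ 0.54631524 -0.30645335 -1.64487593]
[ 498.10717875 -295.56784708   26.72590468] [-0.30279753  0.20036457 -0.2059632 ]
```

No contact yet. Stepping on down in 0.5 mm rows.

```bash
python3 -m creep '[{"tx":0,"ty":0,"tz":-0.5,"rx":0,"ry":0,"rz":0,"fingers":255},{"tx":0,"ty":0,"tz":-1,"rx":0,"ry":0,"rz":0,"fingers":255},{"tx":0,"ty":0,"tz":-1,"rx":0,"ry":0,"rz":0,"fingers":255}]'; python3 -m creep '[{"tx":0,"ty":0,"tz":-0.4,"rx":0,"ry":0,"rz":0,"fingers":255},{"tx":0,"ty":0,"tz":-0.4,"rx":0,"ry":0,"rz":0,"fingers":255}]'
python3 - <<'E'
from h import *
for i in range(3):
    grab('top');o=ctrl.get_obs();print(o['ee_pos'],o['ft_force'])
E
```

```text
t: 11.08
ee_pos: [498.1, -295.6, 25.8]
orientation: [-1.558, 0.238, -0.238]
ft_force: [-0.3, 1.4, 1.7]
width: 45.7
t: 11.32
ee_pos: [498.1, -295.6, 25.8]
orientation: [-1.558, 0.238, -0.238]
ft_force: [-2.3, 1.1, 6.1]
width: 45.8
[ 498.12489404 -295.5719731    25.7639785 ] [-1.50332438  0.07320764  6.08415641]
[ 498.12521642 -295.55674388   25.7748443 ] [-1.7770559   0.98689017  5.49772722]
[ 498.13397596 -295.5729953    25.77458607] [-1.18297338  0.71415671  5.83849732]
```

The roll is on the floor with about 6 N of contact. I'll ease off a little, open, then rise.

```bash
python3 -m creep '[{"tx":0,"ty":0,"tz":0.3,"rx":0,"ry":0,"rz":0,"fingers":255},{"tx":0,"ty":0,"tz":0.3,"rx":0,"ry":0,"rz":0,"fingers":190},{"tx":0,"ty":0,"tz":0.3,"rx":0,"ry":0,"rz":0,"fingers":0},{"tx":0,"ty":0,"tz":0.3,"rx":0,"ry":0,"rz":0,"fingers":0},{"tx":0,"ty":0,"tz":0.3,"rx":0,"ry":0,"rz":0,"fingers":0},{"tx":0,"ty":0,"tz":0.3,"rx":0,"ry":0,"rz":0,"fingers":0},{"tx":0,"ty":0,"tz":0.3,"rx":0,"ry":0,"rz":0,"fingers":0},{"tx":0,"ty":0,"tz":0.3,"rx":0,"ry":0,"rz":0,"fingers":0}]'
python3 -m creep '[{"tx":0,"ty":0,"tz":20,"rx":0,"ry":0,"rz":0,"fingers":0},{"tx":0,"ty":0,"tz":60,"rx":0,"ry":0,"rz":0,"fingers":0},{"tx":0,"ty":0,"tz":110,"rx":0,"ry":0,"rz":0,"fingers":0},{"tx":0,"ty":0,"tz":160,"rx":0,"ry":0,"rz":0,"fingers":0},{"tx":-50,"ty":0,"tz":190,"rx":0,"ry":0,"rz":0,"fingers":0},{"tx":-90,"ty":0,"tz":210,"rx":0,"ry":0,"rz":0,"fingers":0},{"tx":-90,"ty":0,"tz":210,"rx":0,"ry":0,"rz":0,"fingers":0},{"tx":-90,"ty":0,"tz":210,"rx":0,"ry":0,"rz":0,"fingers":0}]'
python3 - <<'E'
from h import *
grab('scene','scene9.png');grab('top','top9.png')
E
```

```text
t: 12.48
ee_pos: [498.1, -295.5, 25.6]
orientation: [-1.558, 0.238, -0.238]
ft_force: [0.0, -0.2, -0.1]
width: 87.5
t: 13.48
ee_pos: [408.7, -295.8, 236.5]
orientation: [-1.558, 0.237, -0.239]
ft_force: [0.8, -0.7, 0.7]
width: 88.0
```

View pics/scene9.png

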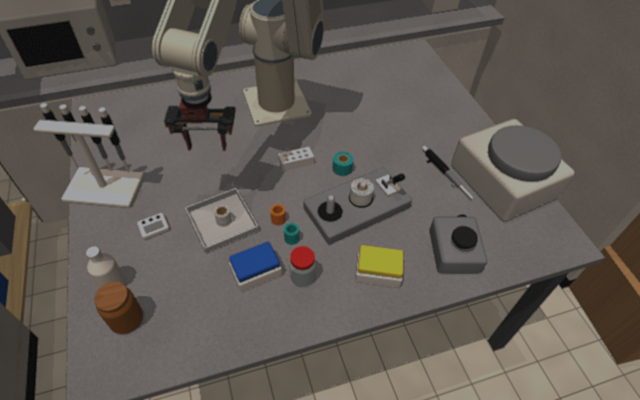

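View pics/top9.png

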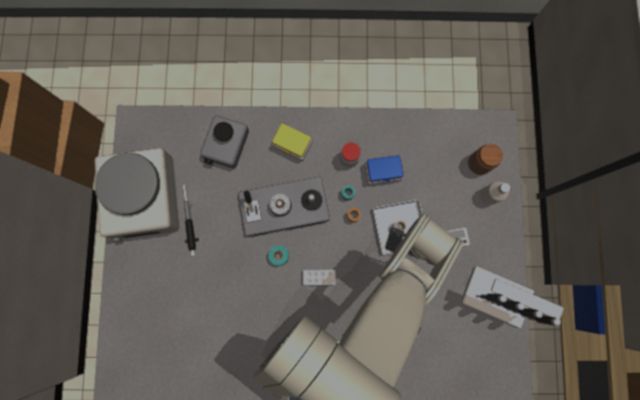

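The slim roll stands on its flat face in the tray at scene (222,214). The handle leans back at (397,178), the thick roll is on its spindle at (362,190), and the tray and bystanders look unmoved. Handing in.

```bash
python3 -c "
from workcell import ctrl
print(ctrl.close_job())"
```

```text
the job is handed in; nothing more can be done
None
```

I threw the toggle handle over to the back. Then I lifted the slim white roll straight up off the spindle at y = -100 mm and set it down upright on its flat face near the middle of the tray. Contact force was about 6 N before release.

- **Last pictures:** they show the handle leaning back, the roll standing in the tray, and the thick roll still on its spindle. The tray and the other things look unmoved; I judged that by eye, not by measurement.
- **Final state:** the gripper is open and clear, with the wrist force at about zero. The job took about 13.6 s.
- **Failed step:** my first move command was refused because its rows lacked some keys. Nothing moved, and I resent it in full.

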